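# Set the conveyor's guide rails to the gold-lidded jar

### The job

Set up the coding conveyor's lane for the gold-lidded jar: take that jar out of the blue tray and stand it upright on the stopped belt between the two white guide rails, level with the red thumbscrew, and let go of it. Then turn the thumbscrew clockwise until the moving rail seats and nips the jar against the fixed rail, and back it off a quarter turn so that jars run freely. Finish still gripping the thumbscrew at that setting, so that it cannot creep while a colleague locks it; leave the other jars and the tape roll as they are.

Things in the scene. Friction and masses are not known exactly. Their poses are not given: they have to be found in the camera images.
- tray: Blue open tray, 236 mm (its x) by 82 mm (its y), walls 45 mm high and 5 mm thick, fixed to the table; two cross walls make three compartments in a row along its x, 72 mm square, centres 77 mm apart. Floor 5 mm thick. Origin: centre of its underside, on the table.
- jar_gold: The jar to set up with: straight round jar, 60 mm in diameter over body and lid alike, 100 mm tall, gold lid, yellow label, about 0.28 kg, standing in any one of the tray's compartments. Origin: centre of its underside, z up its axis.
- jar_silver: Another jar in the tray, silver lid and teal label, 52 mm in diameter, 106 mm tall. Leave it alone. Origin: centre of its underside.
- jar_white: Another jar in the tray, white lid and red label, 66 mm in diameter, 92 mm tall. Leave it alone. Origin: centre of its underside.
- jar_spare: A jar like jar_white that stands on the table beyond the tray. Leave it alone. Origin: centre of its underside.
- tape_roll: Brown ring, a roll of packing tape 100 mm across and 48 mm high, lying on the table. Leave it alone. Origin: centre of its underside.
- conveyor: Short belt conveyor, fixed to the table, 600 mm long along its x, belt (green, stopped) 110 mm wide with its top 80 mm above the table; aluminium side beams. Origin: centre of its underside, on the table; its y points to the fixed rail, so the thumbscrew is on its -y side. A blue print head (top 178 mm above the table) stands on the -y side, 270 mm farther along +x than the thumbscrew.
- lane (a point): Point on the belt's top, on the belt's centre line, level with the thumbscrew and the middle of the rails; axes as the conveyor's (x along the lane, y towards the fixed rail, z up). The inner face of the fixed rail lies at y = +40 mm, that of the moving rail at y = -40 mm + its travel.
- fixed_rail: White bar 400 mm long along the lane, 12 mm thick, 22 mm high, its top 42 mm above the belt; does not move. Origin: middle of its inner face.
- guide_rail: The moving rail, a white bar like the fixed one on the other side of the lane, parallel to it. The thumbscrew drives it through a gearbox. Origin: middle of its inner face; the clear gap between the rails is the distance between the two rails' inner faces, 80 mm when the thumbscrew reads 0 and 20 mm less for each whole turn.
- thumbscrew (a joint): Angle in rad, 0 to 9; starts at 2.5 to 3.9. Grows clockwise from above, which moves the rail inwards 3.18 mm per rad (5 mm a quarter turn). Slight friction (0.06 N m); stays where left. At 0 the wings lie along the conveyor's x. At about 6.28 the rail seats a 60 mm jar on the fixed rail and turning gets stiff: each further 0.1 rad only squeezes it by some 40 N (0.13 N m at the thumbscrew).
- wings: Red wing grip of the thumbscrew: an upright flat bar 48 mm long (its x), 10 mm thick (its y) and 30 mm high, with a white dot on top of one end, on a thin stem with vertical axis; its top is 182 mm above the table. Underneath, 17 mm below the bar, is the grey gearbox (46 by 50 mm). Origin: on the axis, at the bar's underside; z up. Pinch its two flat faces from above.
- wings_grip (a point): Point on the thumbscrew's axis to grip the wings at, 18 mm above the bar's underside, 12 mm below its top; axes as the wings'.
There are look-alikes about, which are no part of the job. Leave any green or purple look-alike of the jar_gold alone.

How it is judged:
On the way, in this order (a step that is already met when the one before it is completed fails the run):
1. the gold-lidded jar stands upright on the belt between the rails, level with the thumbscrew (within 60 mm along the lane), let go of (x of jar_gold in the frame of lane between -0.06 and 0.06 m and y of jar_gold in the frame of lane between -0.02 and 0.02 m and z of jar_gold in the frame of lane between -0.005 and 0.005 m and angle between jar_gold's own z axis and vertical below 0.08 rad and contact force between the fingers and jar_gold below 0.1 N), for 0.2 s.
2. the thumbscrew is run in until the jar is nipped between both rails (more than 4 N from each) (contact force between each of guide_rail, fixed_rail and jar_gold above 4 N and contact force between the fingers and jar_gold below 0.1 N), for 0.1 s.
At the end, for the whole second after the job is handed in: Fingers grip the thumbscrew (over 2 N), still, at 4.38 to 5.12 rad (a quarter turn off the seat); the gold-lidded jar stands upright and free on the belt between the rails, within 60 mm of the thumbscrew along the lane, not touched by fingers nor pressed by the moving rail (all of step 1 and value of joint thumbscrew between 4.38 and 5.12 rad and velocity of joint thumbscrew between -0.1 and 0.1 rad/s and contact force between the fingers and wings above 2 N and contact force between guide_rail and jar_gold below 0.5 N); the arm keeps its last pose, push and grip.
It fails at once if another jar or the tape roll is shifted by more than 30 mm or tipped (distance of any of jar_silver, jar_white, jar_spare, tape_roll from where it was at the start of the episode above 0.03 m or angle between any of jar_silver, jar_white, jar_spare's own z axis and vertical above 0.4 rad).
It also fails if it takes over 66 s, if anything falls off the work surface, if the arm or the gripper's body presses on something with over 40 N, if the wrist force passes 120 N, or if a joint passes its speed limit or range.

### The arm

A 6-joint arm with a two-finger parallel gripper is mounted at the origin on the work surface. World frame = base frame: x ahead of the robot, y to its left, z up, the work surface at z = 0. Lengths are in m, angles in rad, forces in N, time in s.
With the tool pointing down it reaches from about 0.3 to 0.75 m from the base axis. Payload 8.5 kg.
Tool frame: the origin (TCP) lies at the very end of the fingers, on their centre line; the grasp point (between the pads) lies 19 mm behind it (arm.tcp_to_grasp is the distance from the TCP to the grasp point, in m); z points along the fingers, y is the line along which they close (so a half turn about z gives the same grasp; the last joint's range is limited). The gripper opens to 88 mm and grips with 3 to 60 N. Pads are 18 mm wide; open, the fingers measure 123 mm over their backs; the gripper's body (75 mm by 187 mm) begins 45 mm behind the grasp point.
Start: joints at [-1.334, 0.381, 1.297, -0, 1.464, -0.215], TCP at [0.24, -0.495, 0.208] pointing down, gripper open.
Joint ranges: [-3.11, 3.11], [-0.89, 2.33], [0.22, 2.48], [-1.42, 4.56], [0.17, 2.85], [-2.88, 2.88]. Speed limits (rad/s): [2.39, 2.39, 3.14, 3.14, 3.14, 3.14].

### API

Orientations are given as a rotation vector (axis times angle).
In Python, from rig import arm gives the robot as it stands.
- The arm moves only by the shell command python3 -m crank 'ROWS' [FORCE]. ROWS is JSON, a list of rows, each a list of 5 numbers: the closure, from 0 (fully open) to 1 (shut), then the shift along the tool's x, y, z in mm, then the turn about the tool's z in rad. A call has 1 to 20 rows; each row shifts and turns the commanded pose from where the row before left it, along the tool's axes as they then stand; what a row does not reach is not made up. A row lasts 1/10 s, in which the tool goes at most 50 mm and 8.59 degrees, less where a joint would pass 70% of its speed; a pose out of reach is approached as far as the arm can. A call with a gripper value outside its range is refused whole. The fingers move at their own pace and stop on an object; FORCE is the grip in N (left out, the last holds). Time passes only in rows, so rows that do not move let the fingers close. It gives the time, the measured TCP pose, the force, the opening and the grip force at its end, in the units of the state.
- arm.state(): the state, without advancing time (a new reading comes with each control period).
- arm.capture(name): name is "scene" or "top" or "wrist"; returns a dict with "image" (400x640x3 uint8, red, green, blue), "fx", "fy", "cx", "cy" (pixels), "xyz" and "attitude" of the camera in the world. Camera axes: x right, y down, z forward; pixel columns grow to the right and rows downward; lengths in m; the calibration is good to about 2 mm. A picture is of the moment at which its call begins. There is no depth.
- arm.close_job(): hands the job in; it is judged then, once.
The state is a dict: "t": time; "joint_pos": joint angles; "qvel": joint speeds; "joint_torque": joint torques, N m; "eef_pos": TCP position; "orientation": TCP orientation; "force": force on the tool from outside, world axes, zero at the start; "wrist_torque": the same for the moment, N m; "finger_gap": finger opening in m; "grasp_force": force on a finger pad.
Only numpy, scipy, OpenCV 4.12 (cv2) and the standard library are available. Lean on these libraries where they do the work, as an engineer would, in place of code of your own. Each camera call takes 0.05 s, during which the arm holds its last target. There are 200 camera calls.

## Working session

There is one attempt and no reset: what is moved stays moved. The work goes in short steps, Python scripts to look and compute and a shell command to move; the robot and the scene stay as the last step left them, time stands still between calls to the robot, and variables do not carry over. Pictures are saved under pics/ and viewed, at most 10 in all, crops included, and the job is handed in when it is done.

```bash
mkdir -p pics; ls
python3 - <<'E'
from rig import arm
import cv2,numpy as np
for n in("scene","top"):
    c=arm.capture(n); cv2.imwrite(f"pics/{n}0.png",c["image"][:,:,::-1])
    print(n,{k:np.round(v,4).tolist() for k,v in c.items() if k!="image"})
s=arm.state();print(s)
E
```

```text
pics
scene {'fx': 446.403, 'fy': 446.403, 'cx': 316.9428, 'cy': 198.2501, 'xyz': [1.4267, -0.091, 0.9472], 'attitude': [-1.9066, -1.4951, 0.6725]}
top {'fx': 418.6471, 'fy': 418.6471, 'cx': 318.7006, 'cy': 195.9707, 'xyz': [0.3712, 0.0875, 1.1459], 'attitude': [-2.1261, 2.1404, -0.2213]}
{'t': 0.1, 'joint_pos': array([-1.33430141e+00,  3.81096052e-01,  1.29811698e+00,  2.76549736e-05,
        1.46358127e+00, -2.15327449e-01]), 'qvel': array([ 0.00044672, -0.00122938, -0.00290523,  0.00025143,  0.00067051,
       -0.00086481]), 'joint_torque': array([ 4.55608650e-03, -4.38648534e+01, -2.24912059e+01,  7.15998933e-02,
        3.41402635e-02, -5.26862641e-05]), 'eef_pos': array([ 0.24006009, -0.49454559,  0.20703995]), 'orientation': array([-3.06059580e+00, -7.03425656e-01, -2.31999474e-05]), 'force': array([-0.38174858, -0.04967553, -0.28200604]), 'wrist_torque': array([ 0.00373791, -0.04406648, -0.03036382]), 'grasp_force': 0.0, 'finger_gap': 0.08812218951050402}
```

View pics/top0.png

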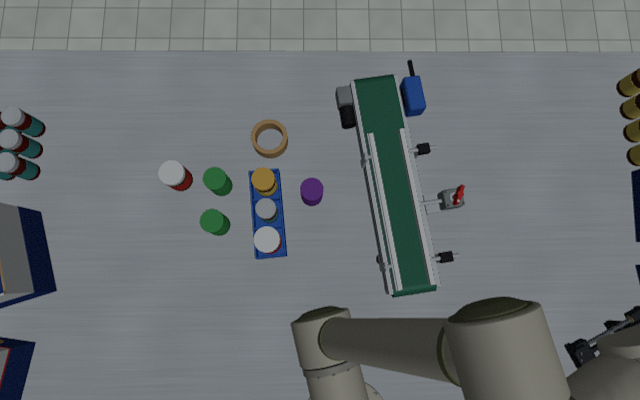

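View pics/scene0.png

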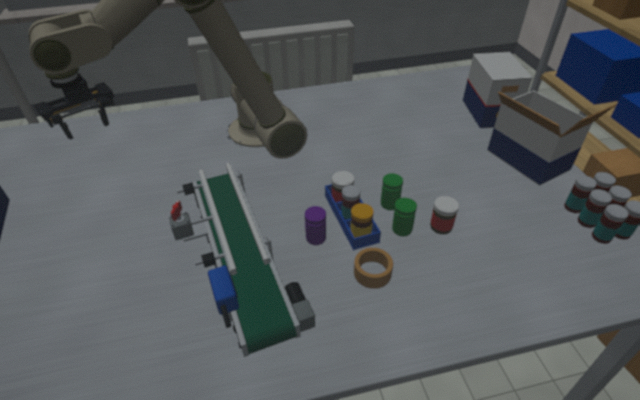

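The top view shows the gold lid at about (263,178) at the far end of the tray, and the red wings at about (459,194) on the gearbox. The belt runs up the image (+x), and the purple look-alike is at (312,190).

```bash
cat > h.py <<'E'
from rig import arm
import cv2,numpy as np
from scipy.spatial.transform import Rotation as R
def cap(n,f=None):
    c=arm.capture(n)
    if f: cv2.imwrite(f"pics/{f}.png",c["image"][:,:,::-1])
    c["hsv"]=cv2.cvtColor(c["image"],cv2.COLOR_RGB2HSV); return c
def ray(c,u,v,z):
    d=R.from_rotvec(c["attitude"]).as_matrix()@np.array([(u-c["cx"])/c["fx"],(v-c["cy"])/c["fy"],1])
    return c["xyz"]+d*(z-c["xyz"][2])/d[2]
def proj(c,p):
    q=R.from_rotvec(c["attitude"]).as_matrix().T@(np.array(p)-c["xyz"])
    return np.array([c["fx"]*q[0]/q[2]+c["cx"],c["fy"]*q[1]/q[2]+c["cy"]])
def blobs(c,lo,hi,roi=None,amin=20):
    m=cv2.inRange(c["hsv"],np.array(lo),np.array(hi))
    if roi:
        k=np.zeros_like(m);x0,y0,x1,y1=roi;k[y0:y1,x0:x1]=255;m&=k
    cs,_=cv2.findContours(m,cv2.RETR_EXTERNAL,cv2.CHAIN_APPROX_NONE)
    return m,sorted([x for x in cs if cv2.contourArea(x)>amin],key=cv2.contourArea,reverse=True)
def tool(p,yaw=None):
    """shift in tool axes (mm) from present TCP to world p; tool x,y headings"""
    s=arm.state();M=R.from_rotvec(s["orientation"]).as_matrix()
    return np.round(M.T@(np.array(p)-s["eef_pos"])*1000,1),np.round(np.degrees(np.arctan2(M[1,:2],M[0,:2])),2),np.round(s["eef_pos"],4),s["t"]
E
python3 - <<'E'
from h import *
c=cap("top")
for nm,lo,hi,roi,z in [("gold",(12,120,120),(30,255,255),(240,160,290,200),.105),("red",(0,150,80),(8,255,255),(430,170,480,220),.182),("tray",(105,120,60),(125,255,255),(240,160,295,265),.045),("belt",(60,80,30),(85,255,255),(345,60,450,310),.08),("white rails",(0,0,185),(180,40,255),(355,110,445,300),.122)]:
    m,cs=blobs(c,lo,hi,roi,8)
    for k in cs[:4]:
        r=cv2.minAreaRect(k);b=cv2.boxPoints(r);P=np.array([ray(c,*q,z)[:2] for q in b])
        (eu,ev),er=cv2.minEnclosingCircle(k)
        print(nm,cv2.contourArea(k),np.round(r[0],1),"world",np.round(ray(c,*r[0],z)[:2],4),"sides",np.round([np.linalg.norm(P[1]-P[0]),np.linalg.norm(P[2]-P[1])],4),"dir",np.round(np.degrees(np.arctan2(*(P[1]-P[0])[::-1])),1),"circ",round(eu,1),round(ev,1),round(er,1))
im=c["image"][:,:,::-1]
a=cv2.resize(im[160:270,240:320],None,fx=4,fy=4,interpolation=cv2.INTER_CUBIC);b=cv2.resize(im[160:270,390:500],None,fx=4,fy=4,interpolation=cv2.INTER_CUBIC)
cv2.imwrite("pics/crop1.png",np.hstack([a,b]))
w=cap("wrist","wrist0")
E
```

```text
gold 365.5 [262.  178.5] world [0.6129 0.2087] sides [0.0561 0.0548] dir -90.2 circ 262.4 178.2 11.4
red 40.0 [460.6 191.9] world [ 0.5606 -0.2691] sides [0.0345 0.0127] dir -12.0 circ 460.7 192.0 7.1
tray 1394.5 [267.1 213.5] world [0.5317 0.2006] sides [0.0853 0.2362] dir -85.3 circ 266.7 213.4 45.9
belt 6091.5 [395.4 184.7] world [ 0.6007 -0.1366] sides [0.1204 0.5906] dir -78.8 circ 394.0 185.0 112.4
belt 27.0 [379.2 211. ] world [ 0.5313 -0.0917] sides [0.0033 0.2746] dir -79.4 circ 379.5 211.0 52.9
```

View pics/crop1.png

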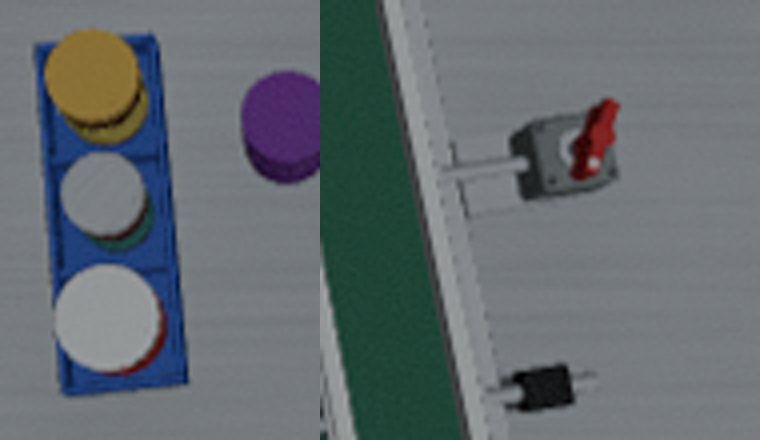

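The crop confirms that the gold jar is in the far compartment. The wings point up and to the right, with the dot on the near end. That puts them about 0.55 rad past the lane direction, a reading of roughly 3.7 rad. Next I'll work out the approach above the jar.

Run:
```python
from h import *
print(tool([.613,.208,.26]))
```

```text
(array([ 642.3, -469.4,  -52.3]), array([ 25.88, -64.12]), array([ 0.2401, -0.4946,  0.2072]), 0.2)
```

```bash
python3 -m crank '[[0,0,0,-30,0],[0,20,-15,-20,0],[0,35,-25,0,0],[0,35,-25,0,0],[0,35,-25,0,0],[0,35,-25,0,0],[0,35,-25,0,0],[0,35,-25,0,0],[0,35,-25,0,0],[0,35,-25,0,0],[0,35,-25,0,0],[0,35,-25,0,0],[0,35,-25,0,0],[0,35,-25,0,0],[0,35,-25,0,0],[0,35,-25,0,0],[0,35,-25,0,0],[0,35,-25,0,0],[0,25,-25,0,0],[0,0,0,0,0]]' 30; python3 -m crank '[[0,0,0,0,0.12],[0,0,0,0,0.12],[0,0,0,0,0.13],[0,0,0,0,0]]'
python3 - <<'E'
from h import *
print(tool([.613,.208,.26]))
w=cap("wrist","wrist1"); print(w["xyz"],w["attitude"],w["fx"],w["cx"],w["cy"])
m,cs=blobs(w,(12,100,90),(30,255,255),None,200)
for k in cs[:3]:
    u,r=cv2.minEnclosingCircle(k);print(cv2.contourArea(k),u,r,ray(w,*u,.105),r*2*(w["xyz"][2]-.105)/w["fx"])
print(proj(w,[.613,.208,.105]),arm.state()["joint_pos"])
E
```

```text
t: 2.2
eef_pos: [0.5927, 0.1687, 0.2564]
orientation: [-3.059, -0.71, 0.002]
force: [-0.3, -0.7, -1.0]
finger_gap: 0.0882
grasp_force: 0.0
t: 2.6
eef_pos: [0.5921, 0.1645, 0.2575]
orientation: [3.139, 0.126, -0.001]
force: [-0.2, 0.4, -0.4]
finger_gap: 0.0884
grasp_force: 0.0
(array([ 24.3, -41.7,  -2.5]), array([  4.58, -85.42]), array([0.5921, 0.1645, 0.2575]), 2.6)
[0.66071267 0.17043565 0.43475499] [ 2.15077488 -1.98676859 -0.27155694] 351.84441513448917 318.34348796679416 196.96732626371846
3242.0 (275.5, 143.0) 34.00377655029297 [0.61768485 0.2067198  0.105     ] 0.06373791602211595
1349.0 (293.5028076171875, 14.293312072753906) 49.60673141479492 [0.72772388 0.19654712 0.105     ] 0.0929846623468833
587.5 (76.0, 324.09820556640625) 28.539722442626953 [0.40564762 0.41273377 0.105     ] 0.05349589418846425
[273.90049833 147.89945603] [ 7.87970100e-02  4.72425681e-01  1.00418741e+00 -1.22043481e-04
  1.66523327e+00  1.56553163e+00]
```

View pics/wrist1.png

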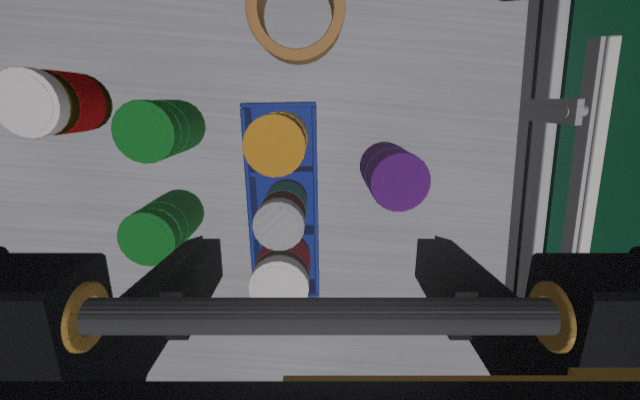

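The wrist view shows the gold lid at about (275,145), silver at (278,225) and white at (279,287). The tray lines up with the tool. The fingers will clear the green jar (145,130) and the purple jar (400,180).

```bash
python3 -m crank '[[0,13,-20.5,0,0],[0,13.3,-20.5,0,0],[0,0,0,0,0],[0,0,0,30,0],[0,0,0,30,0],[0,0,0,0,0]]'
python3 - <<'E'
from h import *
print(tool([.615,.2075,.058]))
w=cap("wrist","wrist2")
m,cs=blobs(w,(12,100,90),(30,255,255),(150,0,450,395),200)
for k in cs[:3]:
    u,r=cv2.minEnclosingCircle(k);print(cv2.contourArea(k),u,r,ray(w,*u,.105),r*2*(w["xyz"][2]-.105)/w["fx"],cv2.boundingRect(k))
c=cap("top");print(proj(c,[.615,.2075,.105]))
E
```

```text
t: 3.25
eef_pos: [0.6133, 0.2071, 0.1938]
orientation: [3.138, 0.131, -0.012]
force: [0.1, -0.7, -0.2]
finger_gap: 0.0883
grasp_force: 0.0
(array([  2.8,  -0.4, 135.8]), array([  4.78, -85.22]), array([0.6133, 0.2071, 0.1938]), 3.25)
4826.5 (316.5, 180.3235321044922) 42.819854736328125 [0.6202053 0.2092388 0.105    ] 0.06462205630539672 (279, 138, 76, 86)
1895.5 (339.5, 21.1875) 60.342124938964844 [0.73330139 0.20261558 0.105     ] 0.0910659837452651 (281, 0, 118, 82)
[262.47564857 177.68394486]
```

```bash
python3 -m crank '[[0,3,-1.4,20,0],[0,0,0,30,0],[0,0,0,30,0],[0,0,0,30,0],[0,0,0,20,0],[0,0,0,5,0],[0,0,0,0,0],[0.5,0,0,0,0],[0.5,0,0,0,0],[0.5,0,0,0,0],[0.5,0,0,0,0],[0.5,0,0,0,0],[0.5,0,0,0,0]]' 30
python3 - <<'E'
from h import *
print(tool([.615,.2075,.058]))
E
```

```text
t: 4.65
eef_pos: [0.6185, 0.2097, 0.0632]
orientation: [3.139, 0.128, 0.002]
force: [-0.1, -1.9, 5.5]
finger_gap: 0.059
grasp_force: 30.0
(array([-3.6,  1.9,  5.2]), array([  4.68, -85.32]), array([0.6185, 0.2097, 0.0632]), 4.65)
```

```bash
python3 -m crank '[[0.5,0,0,-20,0],[0.5,0,0,-40,0],[0.5,0,0,-40,0],[0.5,0,0,-40,0],[0.5,0,0,-40,0],[0.5,0,0,-40,0],[0.5,0,0,-20,0],[0.5,0,0,0,0]]'
python3 - <<'E'
from h import *
print(tool([.537,-.149,.3]))
w=cap("wrist","wrist3")
E
```

```text
t: 5.45
eef_pos: [0.6185, 0.2101, 0.3049]
orientation: [-3.138, -0.129, -0.007]
force: [0.2, 0.5, -2.3]
finger_gap: 0.0593
grasp_force: 30.0
(array([-110.7,  351.2,    4.2]), array([  4.7, -85.3]), array([0.6185, 0.2101, 0.3049]), 5.45)
```

```bash
python3 -m crank '[[0.5,-10,15,0,0],[0.5,-18,32,0,0],[0.5,-18,32,0,0],[0.5,-18,32,0,0],[0.5,-18,32,0,0],[0.5,-18,32,0,0],[0.5,-18,32,0,0],[0.5,-18,32,0,0],[0.5,-18,32,0,0],[0.5,-18,32,0,0],[0.5,-18,32,0,0],[0.5,-18,32,0,0],[0.5,-10,15,0,0],[0.5,0,0,0,-0.06],[0.5,0,0,0,-0.05],[0.5,0,0,0,0],[0.5,0,0,0,0]]'
python3 - <<'E'
from h import *
print(tool([.537,-.149,.3]))
w=cap("wrist","wrist4")
E
```

```text
t: 7.2
eef_pos: [0.4316, -0.1883, 0.3011]
orientation: [-3.125, -0.299, 0.003]
force: [0.7, 0.7, -2.1]
finger_gap: 0.0591
grasp_force: 30.0
(array([110.9, -18.6,   1. ]), array([ 10.92, -79.08]), array([ 0.4316, -0.1883,  0.3011]), 7.2)
```

View pics/wrist4.png

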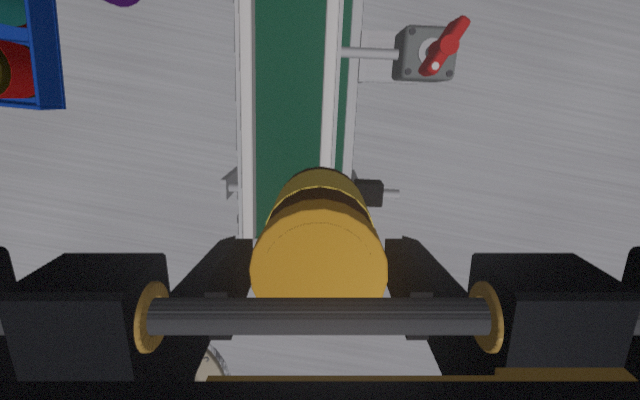

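The rails run up the image, with the fixed rail's inner edge at u≈255 and the moving rail's at u≈322. The wings are at about (447,43) with the dot at (434,66), and the jar is held straight.

Run:
```python
from h import *
w=cap("wrist")
g=cv2.cvtColor(w["image"],cv2.COLOR_RGB2GRAY);H=w["hsv"]
green=cv2.inRange(H,np.array((60,80,20)),np.array((90,255,255)))
L=[];Rr=[]
for v in range(5,150,6):
    row=np.flatnonzero(green[v,240:335])+240   # belt between the rails
    L.append(ray(w,row[0]-.5,v,.122)[:2]); Rr.append(ray(w,row[-1]+.5,v,.122)[:2])
L=np.array(L);Rr=np.array(Rr)
def line(P):
    vx,vy,x,y=cv2.fitLine(P.astype(np.float32),cv2.DIST_HUBER,0,.001,.001).ravel(); s=np.sign(vx); return np.array([vx,vy])*s,np.array([x,y])
dl,pl=line(L);dr,pr=line(Rr)
print("headings",np.degrees(np.arctan2(dl[1],dl[0])),np.degrees(np.arctan2(dr[1],dr[0])))
x=dl+dr;x/=np.linalg.norm(x);y=np.array([-x[1],x[0]])
print("gap",(pl-pr)@y,"fixed at y",pl@y,"mov",pr@y)
m1=cv2.inRange(H,np.array((0,150,60)),np.array((8,255,255)))|cv2.inRange(H,np.array((172,150,60)),np.array((180,255,255)))
k=np.zeros_like(m1);k[0:90,400:490]=255;m1&=k
cs,_=cv2.findContours(m1,cv2.RETR_EXTERNAL,cv2.CHAIN_APPROX_NONE);c=max(cs,key=cv2.contourArea)
r=cv2.minAreaRect(c);print(r);P=np.array([ray(w,*q,.182)[:2] for q in cv2.boxPoints(r)])
print(P.round(4),[np.linalg.norm(P[i]-P[(i+1)%4]).round(4) for i in (0,1)])
b=cv2.boxPoints(r)
for z in(.167,.182):
  p=ray(w,*r[0],z)[:2];print("axis",p, "lane coords rel: x",p@x,"y rel fixed",p@y-pl@y)
e=P[1]-P[0] if np.linalg.norm(P[1]-P[0])>np.linalg.norm(P[2]-P[1]) else P[2]-P[1]
print("wing heading",np.degrees(np.arctan2(e[1],e[0])), "x heading",np.degrees(np.arctan2(x[1],x[0])))
im=cv2.resize(w["image"][0:110,380:500,::-1],None,fx=5,fy=5,interpolation=cv2.INTER_CUBIC);cv2.imwrite("pics/crop2.png",im)
# predicted: gearbox / lane
s=arm.state();tc=s["eef_pos"][:2];print("tcp lane x",tc@x,"y rel fixed",tc@y-pl@y)
```

```text
headings 8.131209 8.4418125
gap 0.06380899 fixed at y -0.18374467 mov -0.24755365
((450.60003662109375, 40.29999542236328), (17.441329956054688, 53.665626525878906), 26.56505012512207)
[[ 0.5444 -0.2566]
 [ 0.581  -0.2652]
 [ 0.578  -0.2786]
 [ 0.5411 -0.2704]] [np.float64(0.0376), np.float64(0.0137)]
axis [ 0.56458346 -0.27244141] lane coords rel: x 0.519423909498622 y rel fixed -0.16722196336219813
axis [ 0.56145325 -0.26775494] lane coords rel: x 0.5170018088765231 y rel fixed -0.162133290149164
wing heading -13.199035318217922 x heading 8.28651
tcp lane x 0.40019640720444566 y rel fixed -0.06490300503795104
```

View pics/crop2.png

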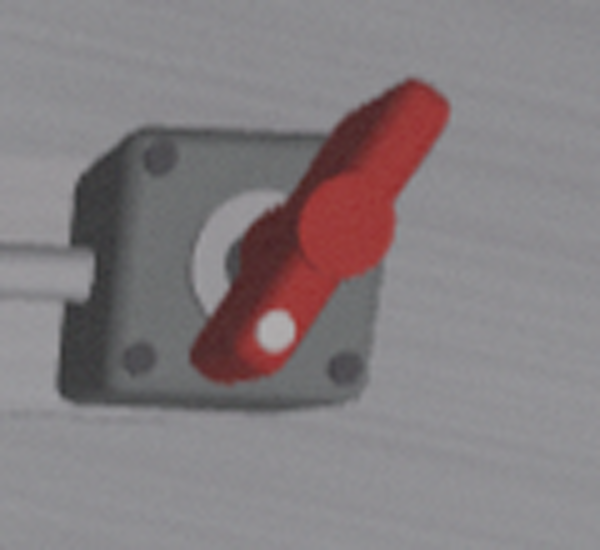

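The crop shows the hub's top circle at about (449.6,45) and the dot at (435.2,66.2). The rail heading of 8.3° disagrees with the 11.2° from the top view. On the fixed rail I see its lower inner edge (z=0.10), so I'll redo that with the right heights.

Run:
```python
from h import *
w=cap("wrist");c=cap("top")
print("cam",w["xyz"],"fwd",R.from_rotvec(w["attitude"]).as_matrix()[:,2])
def fit(P,n):
    P=np.array(P);vx,vy,x,y=cv2.fitLine(P.astype(np.float32),cv2.DIST_HUBER,0,.001,.001).ravel();s=np.sign(vx)
    d=np.array([vx,vy])*s;print(n,"heading",np.degrees(np.arctan2(d[1],d[0])).round(2),"y at x=.54: %.4f"%(y+(.54-x)*vy/vx),"resid",np.abs((P-[x,y])@[-d[1],d[0]]).max().round(4))
def runs(c,v,u0,u1):
    H=c["hsv"][v,u0:u1].astype(int);return "".join('G' if 60<=h<=90 and s>80 else 'W' if s<45 and V>150 else '.' for h,s,V in H)
for v in(10,70,130):print(v,225,runs(w,v,225,375))
for v in(130,190,250):print(v,350,runs(c,v,350,450))
def green(c,v,u0,u1):
    H=c["hsv"][v,u0:u1].astype(int);return np.flatnonzero((H[:,0]>=60)&(H[:,0]<=90)&(H[:,1]>80))+u0
vs=range(5,150,5)
for z in(.1,.122):
    fit([ray(w,green(w,v,240,335)[0]-.5,v,z)[:2] for v in vs],f"W fixed z{z}")
    fit([ray(w,green(w,v,240,335)[-1]+.5,v,z)[:2] for v in vs],f"W mov z{z}")
for z in(.1,.122):
    fit([ray(c,green(c,v,355,450)[0]-.5,v,z)[:2] for v in range(145,255,5)],f"T fixed z{z}")
    fit([ray(c,green(c,v,355,450)[-1]+.5,v,z)[:2] for v in range(145,255,5)],f"T mov z{z}")
h=ray(w,449.6,45,.182);d=ray(w,435.2,66.2,.182);print("hub",h,"dot",d,np.linalg.norm(h-d),"heading hub->dot",np.degrees(np.arctan2(*(d-h)[[1,0]])))
print("hub in top px",proj(c,h), "top-view hub est", ray(c,460.6,191.9,.177))
```

```text
cam [ 0.49955477 -0.17502989  0.47898702] fwd [-0.26542285 -0.05096403 -0.96278418]
10 225 ..........WWW..WWWWWWWWWWW....GGGGGGGGGGGGGGGGGGGGGGGGGGGGGGGGGGGGGGGGGGGGGGGGGGGGGGGGGGGGGGGGGGGGGG..WWWWWWWWWWWWWWWW.GGGGGGG..WWWWWWWWW.............
70 225 ...........WWW.WWWWWWWWWWW.....GGGGGGGGGGGGGGGGGGGGGGGGGGGGGGGGGGGGGGGGGGGGGGGGGGGGGGGGGGGGGGGGGGG..WWWWWWWWWW.WWW.GGGGGGG..WWWWWWWW...WWWWWWWWWWWWWWW
130 225 ............WWW.WWWWWWWWWWW....GGGGGGGGGGGGGGGGGGGGGGGGGGGGGGGGGGGGGGGGGGGGGGGGGGGGGGGGGGGGGGGG..WWWWWWWWWW.WW..GGGGGG..WWWWWWWWW...........W....W.WWW
130 350 ..............GGGGGGGGGGGGGGGGGGGGGGGGGGGGGGGGGGG.WWWW..............................................
190 350 .........................G.....WWW.GGGGGGGGGGGGGGGGGGGGGGGGG..WWWW..................................
250 350 ....................................GG...WWWW.GGGGGGGGGGGGGGGGGGGGGGGG..............................
W fixed z0.1 heading 8.69 y at x=.54: -0.1027 resid 0.0006
W mov z0.1 heading 8.37 y at x=.54: -0.1716 resid 0.0006
W fixed z0.122 heading 8.69 y at x=.54: -0.1066 resid 0.0006
W mov z0.122 heading 8.37 y at x=.54: -0.1714 resid 0.0005
T fixed z0.1 heading 8.29 y at x=.54: -0.0851 resid 0.0234
T mov z0.1 heading 7.14 y at x=.54: -0.1719 resid 0.0038
T fixed z0.122 heading 8.29 y at x=.54: -0.0810 resid 0.0229
T mov z0.122 heading 7.14 y at x=.54: -0.1660 resid 0.0037
hub [ 0.55829471 -0.26814758  0.182     ] dot [ 0.54112074 -0.26141927  0.182     ] 0.0184449280415831 heading hub->dot 158.60607219557573
hub in top px [460.26347706 192.89490148] top-view hub est [ 0.56166983 -0.27097049  0.177     ]
```

The corrected heading is about 8.5° and the rail gap about 68 mm. The wings read about 3.66 rad, which also gives 68.3 mm, so the two agree. The jar goes to about (0.5387, -0.1372).

```bash
python3 -m crank '[[0.5,0,0,0,0.042],[0.5,15,-5,0,0],[0.5,30,-9,0,0],[0.5,30,-9,0,0],[0.5,28,-9,0,0],[0.5,10,-3,0,0],[0.5,0,0,20,0],[0.5,0,0,30,0],[0.5,0,0,30,0],[0.5,0,0,15,0],[0.5,0,0,0,0],[0.5,0,0,0,0]]'
python3 - <<'E'
from h import *
print(tool([.5387,-.1372,.138]))
w=cap("wrist","wrist5")
def green(c,v,u0,u1):
    H=c["hsv"][v,u0:u1].astype(int);return np.flatnonzero((H[:,0]>=60)&(H[:,0]<=90)&(H[:,1]>80))+u0
E
```

```text
t: 8.6
eef_pos: [0.5386, -0.1375, 0.2083]
orientation: [3.132, 0.234, 0.001]
force: [-0.0, -0.1, -2.0]
finger_gap: 0.0589
grasp_force: 30.0
(array([ 0.1, -0.4, 70.3]), array([  8.56, -81.44]), array([ 0.5386, -0.1375,  0.2083]), 8.6)
```

View pics/wrist5.png

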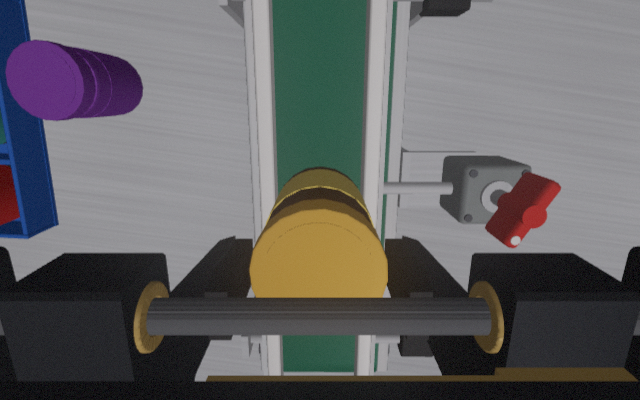

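The jar hangs at u≈320, centred between the rail edges (277 and 365 at mid-image). The wings are well clear to the right, so I can lower.

```bash
python3 -m crank '[[0.5,0,0,20,0],[0.5,0,0,25,0],[0.5,0,0,15,0],[0.5,0,0,6,0],[0.5,0,0,0,0],[0.5,0,0,1.5,0],[0.5,0,0,1.5,0],[0.5,0,0,0,0]]'
```

```text
t: 9.45
eef_pos: [0.5387, -0.1373, 0.139]
orientation: [3.132, 0.235, 0.001]
force: [-0.3, -0.7, -3.1]
finger_gap: 0.0593
grasp_force: 30.0
```

```bash
python3 -m crank '[[0.5,0,0,1,0],[0.5,0,0,1,0],[0.5,0,0,0,0]]'
```

```text
t: 9.75
eef_pos: [0.5392, -0.1374, 0.1382]
orientation: [3.132, 0.235, 0.004]
force: [-1.1, 0.1, 8.1]
finger_gap: 0.0592
grasp_force: 30.0
```

It's down on the belt at 8 N. Release and lift.

```bash
python3 -m crank '[[0.3,0,0,0,0],[0.1,0,0,0,0],[0,0,0,0,0],[0,0,0,0,0],[0,0,0,-10,0],[0,0,0,-30,0],[0,0,0,-40,0],[0,0,0,-40,0],[0,0,0,-20,0],[0,-30,0,0,0],[0,-40,0,0,0],[0,-30,0,0,0],[0,0,0,0,0]]'
python3 - <<'E'
from h import *
w=cap("wrist","wrist6")
print(tool([.5583,-.2681,.151]),arm.state()["joint_pos"])
E
```

```text
t: 11.05
eef_pos: [0.4374, -0.1522, 0.2779]
orientation: [3.132, 0.232, 0.001]
force: [0.0, -0.1, 1.0]
finger_gap: 0.0881
grasp_force: 0.0
(array([100.8, 132. , 127.1]), array([  8.5, -81.5]), array([ 0.4389, -0.1523,  0.2778]), 11.1) [-5.89780590e-01  1.81716426e-01  1.37858252e+00  7.40483774e-05
  1.57948706e+00  8.32678267e-01]
```

View pics/wrist6.png

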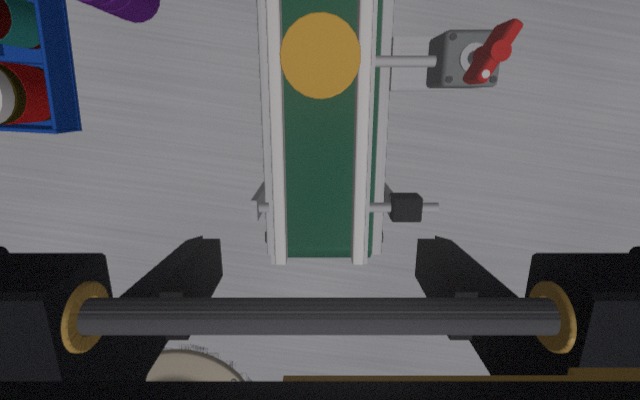

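The jar stands upright between the rails, with its lid at about (320,56). The wings' hub is at about (500,50) and the dot at about (486,74). For joint-6 range I'll grip the wings half a turn round: turn the tool counter-clockwise by about 2.62 rad, which leaves room for the full clockwise run.

```bash
python3 -m crank '[[0,0,0,0,-0.145],[0,0,0,0,-0.145],[0,0,0,0,-0.145],[0,0,0,0,-0.145],[0,0,0,0,-0.145],[0,0,0,0,-0.145],[0,0,0,0,-0.145],[0,0,0,0,-0.145],[0,0,0,0,-0.145],[0,0,0,0,-0.145],[0,0,0,0,-0.145],[0,0,0,0,-0.145],[0,0,0,0,-0.145],[0,0,0,0,-0.145],[0,0,0,0,-0.145],[0,0,0,0,-0.145],[0,0,0,0,-0.145],[0,0,0,0,-0.145],[0,0,0,0,0]]'
python3 - <<'E'
from h import *
w=cap("top")
# hub refinement from saved wrist6 picture's red blob is in wrist frame; use top for a check only
m,cs=blobs(w,(0,150,60),(8,255,255),(430,160,490,220),8)
for k in cs[:2]: print(cv2.minAreaRect(k), ray(w,*cv2.minAreaRect(k)[0],.175))
print(tool([.5583,-.2681,.151]),arm.state()["joint_pos"].round(3))
E
```

```text
t: 13.0
eef_pos: [0.4405, -0.1521, 0.2767]
orientation: [0.593, 3.085, 0.0]
force: [0.7, 0.2, -0.0]
finger_gap: 0.0876
grasp_force: 0.0
(array([-152.8,  -63.4,  125.7]), array([157.98,  67.98]), array([ 0.4404, -0.1521,  0.2767]), 13.05) [-0.588  0.186  1.377  0.     1.579 -1.774]
```

```bash
python3 -m crank '[[0,-20,-5,0,0],[0,-38,-12,0,0],[0,-40,-12,0,0],[0,-40,-12,0,0],[0,-40,-12,0,0],[0,-35,-10,0,0],[0,0,0,0,0],[0,0,0,0,0]]'
python3 - <<'E'
from h import *
print(tool([.5583,-.2681,.151]),arm.state()["joint_pos"].round(3))
w=cap("wrist","wrist7")
m,cs=blobs(w,(0,150,60),(8,255,255),None,100)
for k in cs[:2]: print(cv2.minAreaRect(k),ray(w,*cv2.minAreaRect(k)[0],.182))
E
```

```text
t: 13.85
eef_pos: [0.6142, -0.2899, 0.2755]
orientation: [-0.6, -3.082, -0.001]
force: [-1.2, 0.3, -0.3]
finger_gap: 0.0877
grasp_force: 0.0
(array([ 59.9,  -0.8, 124.6]), array([157.97,  67.97]), array([ 0.6142, -0.2899,  0.2755]), 13.85) [-0.615  0.602  0.727  0.     1.814 -1.801]
((318.5, 110.0), (62.0, 17.0), 90.0) [ 0.55730774 -0.26676788  0.182     ]
```

View pics/wrist7.png

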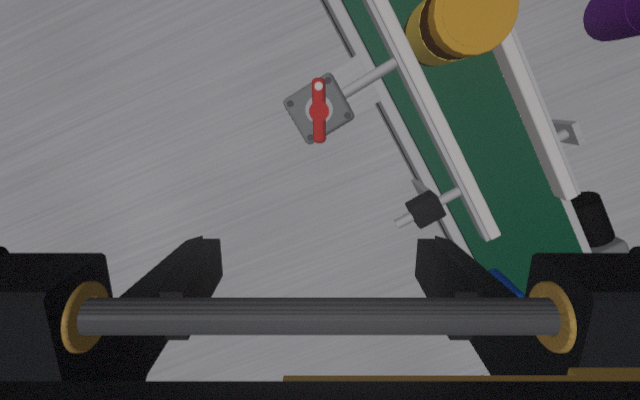

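The wings lie exactly along the tool's x axis, with the hub at (318.5,110). That gives (0.557,-0.267), matching the earlier estimate. Move over, descend and grip.

```bash
python3 -m crank '[[0,15,0,0,0],[0,30,-0.3,0,0],[0,15.5,0,0,0],[0,0,0,20,0],[0,0,0,40,0],[0,0,0,40,0],[0,0,0,18,0],[0,0,0,4,0],[0,0,0,0,0]]' 25
python3 - <<'E'
from h import *
print(tool([.5578,-.2675,.152]),arm.state()["force"])
E
```

```text
t: 14.8
eef_pos: [0.5574, -0.2673, 0.1557]
orientation: [0.597, 3.083, -0.001]
force: [0.5, 0.6, -0.9]
finger_gap: 0.0881
grasp_force: 0.0
(array([-0.4, -0.1,  3.7]), array([158.1,  68.1]), array([ 0.5574, -0.2673,  0.1557]), 14.8) [ 0.48406781  0.58332399 -0.92918873]
```

```bash
python3 -m crank '[[0,0,0,3,0],[0.5,0,0,0,0],[0.8,0,0,0,0],[1,0,0,0,0],[1,0,0,0,0],[1,0,0,0,0],[1,0,0,0,0],[1,0,0,0,0],[1,0,0,0,0]]' 25
python3 - <<'E'
from h import *
s=arm.state();print(tool([.5578,-.2675,.152]),s["force"],s["wrist_torque"],s["joint_pos"].round(3))
E
```

```text
t: 15.7
eef_pos: [0.5576, -0.2677, 0.1515]
orientation: [-0.596, -3.085, 0.0]
force: [0.4, 0.1, -0.2]
finger_gap: 0.0261
grasp_force: 0.0
(array([-0.1,  0.3, -0.5]), array([158.12,  68.12]), array([ 0.5576, -0.2677,  0.1515]), 15.7) [ 0.39759089  0.07018924 -0.19611797] [ 0.05756826 -0.15449159 -0.05370464] [-0.639  0.542  1.188 -0.     1.412 -1.828]
```

```bash
python3 -m crank '[[1,0,0,0,0],[1,0,0,0,0],[1,0,0,0,0],[1,0,0,0,0]]' 25
python3 - <<'E'
from h import *
s=arm.state();print(s["force"],s["wrist_torque"])
E
```

```text
t: 16.1
eef_pos: [0.5576, -0.2677, 0.1515]
orientation: [0.596, 3.085, 0.0]
force: [0.5, -0.1, 0.1]
finger_gap: 0.0006
grasp_force: 0.0
[ 0.53649073 -0.05489926  0.12692486] [ 0.03789369 -0.14391319  0.04523091]
```

Run:
```python
from h import *
w=cap("wrist");s=cap("scene")
u=proj(s,[.5578,-.2675,.17]).astype(int);print(u)
b=s["image"][max(0,u[1]-50):u[1]+50,max(0,u[0]-50):u[0]+50]
b=cv2.resize(b,(400,400),interpolation=cv2.INTER_CUBIC);a=cv2.resize(w["image"][:,120:520],(400,400))
cv2.imwrite("pics/both.png",np.hstack([a,b])[:,:,::-1])
```

```text
[174 208]
```

View pics/both.png

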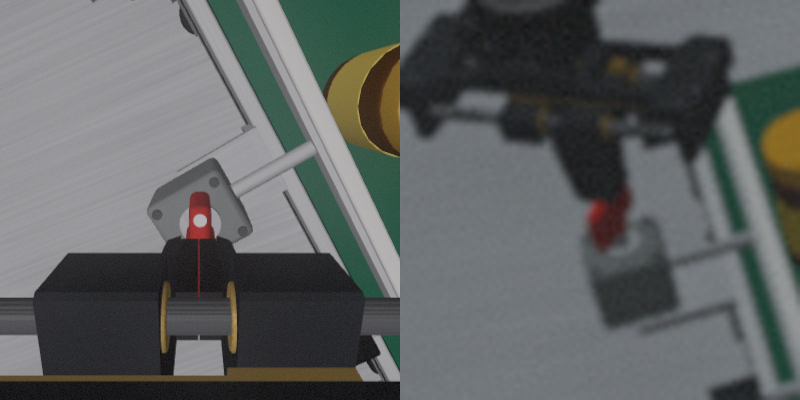

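The left panel shows the fingers shut at crop (198,240) with a thin red line between them and the dot end beyond. The right panel shows red visible below the fingertips. The gap reading of 0.6 mm means the bar is not held. I've used up my pictures, so from here I'll check by numbers.

Run:
```python
from h import *
s=cap("scene");w=cap("wrist")
def mask(c):
    H=c["hsv"];return cv2.inRange(H,np.array((0,120,40)),np.array((9,255,255)))|cv2.inRange(H,np.array((172,120,40)),np.array((180,255,255)))
hub=np.array([.5578,-.2675]);a=np.radians(158.3);d=np.array([np.cos(a),np.sin(a)])
for nm,c,roi in(("scene",s,(140,170,210,250)),("wrist",w,(250,100,400,345))):
    m=mask(c);x0,y0,x1,y1=roi;ys,xs=np.nonzero(m[y0:y1,x0:x1]);print(nm,"red n",len(xs),"u",xs.min()+x0,xs.max()+x0,"v",ys.min()+y0,ys.max()+y0)
    for z in(.182,.152):print(z,"dot end",proj(c,[*(hub+.024*d),z]).round(1),"hub",proj(c,[*hub,z]).round(1),"other",proj(c,[*(hub-.024*d),z]).round(1))
    print("tcp",proj(c,arm.state()["eef_pos"]).round(1))
m=mask(s)[185:235,155:195];g=s["hsv"][185:235,155:195,2]
for v in range(0,50,2):print(v+185,"".join('R' if m[v,u] else '#' if g[v,u]<60 else '.' for u in range(40)))
m=mask(w)
for v in range(170,350,8):
    u=np.flatnonzero(m[v,250:400])+250;print(v,len(u),u[:1],u[-1:])
```

```text
scene red n 54 u 172 178 v 208 218
0.182 dot end [177.1 199. ] hub [173.5 205.5] other [169.8 212.2]
0.152 dot end [179.7 207.5] hub [176.3 214. ] other [172.7 220.7]
tcp [176.2 214.1]
wrist red n 947 u 306 333 v 192 297
0.182 dot end [318.6 207. ] hub [318.8 257.4] other [318.9 303.9]
0.152 dot end [318.6 189.9] hub [318.8 233.2] other [318.9 273.6]
tcp [318.2 232.6]
185 ########################################
187 ####.###############.#####...###########
189 ###################..........###########
191 ##########################...######.####
193 ..##...#################......#####...##
195 ........################...............#
197 .........###############................
199 ..........###############...............
201 ...........##############...............
203 ............#############...............
205 .............############...............
207 ...............##########...............
209 ..................RRRR.R................
211 .................RRRRRRR................
213 .................RRRR.RR................
215 ..................RRRR.R................
217 ...................RR...................
219 ........................................
221 ........................................
223 ..................................#.....
225 ............................#.######....
227 .......................#############....
229 ..................###################...
231 ...................##################...
233 ...................###################..
170 0 [] []
178 0 [] []
186 0 [] []
194 15 [312] [326]
202 17 [310] [326]
210 21 [309] [329]
218 7 [309] [329]
226 14 [309] [330]
234 27 [307] [333]
242 2 [318] [319]
250 2 [318] [319]
258 2 [318] [319]
266 2 [318] [319]
274 2 [318] [319]
282 2 [318] [319]
290 2 [318] [319]
298 0 [] []
306 0 [] []
314 0 [] []
322 0 [] []
330 0 [] []
338 0 [] []
346 0 [] []
```

The scene view puts the fingertips at z≈0.18, level with the bar's top and not around it. The fingers' apparent spacing in the wrist view (195 px for 88 mm) also suggests they end about 30 mm short of the stated TCP. A gentle touch on the bar's top will settle it.

```bash
python3 -m crank '[[1,0,0,1,0],[1,0,0,1,0],[1,0,0,1,0],[1,0,0,0,0]]'; python3 -m crank '[[1,0,0,1,0],[1,0,0,1,0],[1,0,0,1,0],[1,0,0,0,0]]'
```

```text
t: 16.7
eef_pos: [0.5578, -0.2679, 0.1511]
orientation: [0.595, 3.082, -0.002]
force: [-5.1, 3.2, 15.7]
finger_gap: 0.0006
grasp_force: 7.5
t: 17.1
eef_pos: [0.5581, -0.268, 0.1509]
orientation: [0.595, 3.079, -0.005]
force: [-9.2, 5.4, 31.4]
finger_gap: 0.0005
grasp_force: 15.7
```

Confirmed. The shut tips touch the bar's top (0.182) at a reported TCP z of 0.151, so the real tips sit about 30 mm higher than reported. I'll lift, open, go about 20 mm lower than before and grip again.

```bash
python3 -m crank '[[1,0,0,-6,0],[1,0,0,-15,0],[0.5,0,0,0,0],[0,0,0,0,0],[0,0,0,0,0],[0,0,0,0,0],[0,0,0,0,0],[0,0,0,0,0],[0,0,0,0,0],[0,0,0,0,0],[0,0,0,0,0]]' 25
python3 - <<'E'
from h import *
print(tool([.5575,-.2673,.130]),arm.state()["force"])
E
```

```text
t: 18.2
eef_pos: [0.5576, -0.2677, 0.1665]
orientation: [-0.596, -3.085, -0.0]
force: [0.5, -0.1, 0.2]
finger_gap: 0.0704
grasp_force: 0.0
(array([ 0.2,  0.4, 36.5]), array([158.12,  68.12]), array([ 0.5576, -0.2677,  0.1665]), 18.2) [ 0.45215354 -0.077599    0.1711513 ]
```

```bash
python3 -m crank '[[0.3,0,0,10,0],[0.3,0,0,12,0],[0.3,0,0,9,0],[0.3,0,0,5,0],[0.3,0,0,0,0]]'; python3 -m crank '[[1,0,0,0,0],[1,0,0,0,0],[1,0,0,0,0],[1,0,0,0,0],[1,0,0,0,0],[1,0,0,0,0],[1,0,0,0,0],[1,0,0,0,0],[1,0,0,0,0],[1,0,0,0,0],[1,0,0,0,0],[1,0,0,0,0]]' 25
python3 - <<'E'
from h import *
s=arm.state();print(s["force"],s["wrist_torque"],s["joint_pos"].round(3))
E
```

```text
t: 18.7
eef_pos: [0.5572, -0.2675, 0.1294]
orientation: [-0.596, -3.083, -0.001]
force: [-0.9, 0.6, -0.1]
finger_gap: 0.0615
grasp_force: 0.0
t: 19.9
eef_pos: [0.5579, -0.267, 0.1306]
orientation: [0.595, 3.084, 0.002]
force: [2.3, 5.6, 0.5]
finger_gap: 0.0099
grasp_force: 25.0
[2.29743659 5.62901409 0.47056029] [ 0.75335847 -0.4925885   0.01788878] [-6.380e-01  5.600e-01  1.219e+00  1.000e-03  1.363e+00 -1.828e+00]
```

Held: the gap reads 9.9 mm at 25 N. Centre by 0.6 mm, then turn clockwise close to the seat.

```bash
python3 -m crank '[[1,0,0.6,0,0],[1,0,0,0,0.07],[1,0,0,0,0.14],[1,0,0,0,0.14],[1,0,0,0,0.14],[1,0,0,0,0.14],[1,0,0,0,0.14],[1,0,0,0,0.14],[1,0,0,0,0.14],[1,0,0,0,0.14],[1,0,0,0,0]]' 25
python3 - <<'E'
from h import *
s=arm.state();print(tool([.5575,-.2673,.13]),s["force"],s["wrist_torque"],s["joint_pos"].round(3))
E
```

```text
t: 21.0
eef_pos: [0.5582, -0.2667, 0.1306]
orientation: [2.226, 2.216, 0.002]
force: [3.9, 4.5, -0.1]
finger_gap: 0.0097
grasp_force: 25.0
(array([-0.6, -0.7,  0.6]), array([89.73, -0.27]), array([ 0.5582, -0.2667,  0.1306]), 21.0) [ 3.92067282  4.45382025 -0.10374105] [ 0.66582964 -0.55650373 -0.01965754] [-6.370e-01  5.600e-01  1.219e+00  1.000e-03  1.362e+00 -6.330e-01]
```

```bash
python3 -m crank '[[1,0.5,0.5,0,0.05],[1,0,0,0,0.14],[1,0,0,0,0.14],[1,0,0,0,0.14],[1,0,0,0,0.14],[1,0,0,0,0.14],[1,0,0,0,0.14],[1,0,0,0,0.14],[1,0,0,0,0.14],[1,0,0,0,0.07],[1,0,0,0,0],[1,0,0,0,0]]' 25
python3 - <<'E'
from h import *
s=arm.state();print(tool([.5575,-.2673,.13]),s["force"],s["wrist_torque"],s["joint_pos"].round(3))
c=cap("scene");m,cs=blobs(c,(12,120,90),(30,255,255),(235,180,300,260),20)
E
```

```text
t: 22.2
eef_pos: [0.5586, -0.267, 0.1306]
orientation: [3.098, 0.518, 0.001]
force: [3.9, -0.8, 0.3]
finger_gap: 0.0098
grasp_force: 25.0
(array([-1.1, -0.1,  0.6]), array([ 19., -71.]), array([ 0.5586, -0.267 ,  0.1306]), 22.2) [ 3.86508225 -0.84038676  0.26236126] [-0.0193788  -0.55541452 -0.07286557] [-0.637  0.561  1.218 -0.     1.362  0.602]
```

```bash
t(){ python3 -c "
from h import *
s=arm.state();print(tool([.5575,-.2673,.13])[1],s['force'].round(1),s['wrist_torque'].round(3),s['grasp_force'])"; }
python3 -m crank '[[1,0,0,0,0.06],[1,0,0,0,0.06],[1,0,0,0,0]]' >/dev/null; t
python3 -m crank '[[1,0,0,0,0.06],[1,0,0,0,0]]' >/dev/null; t
python3 -m crank '[[1,0,0,0,0.06],[1,0,0,0,0]]' >/dev/null; t
```

```text
[ 12.05 -77.95] [ 4.  -1.9 -0.7] [-0.147 -0.674 -0.03 ] 25.000409963540733
[  8.67 -81.33] [ 4.4 -2.7 -1.2] [-0.221 -0.792 -0.015] 25.000256644561887
[  5.24 -84.76] [ 4.7 -2.3 -1.3] [-0.227 -0.842  0.046] 25.000535524450243
```

```bash
t(){ python3 -c "
from h import *
s=arm.state();print(tool([.5575,-.2673,.13])[1],s['force'].round(1),s['wrist_torque'].round(3),s['grasp_force'],s['joint_pos'][5],s['joint_torque'][5])"; }
python3 -m crank '[[1,0,0,0,0.06],[1,0,0,0,0]]' >/dev/null; t
python3 -m crank '[[1,0,0,0,0.06],[1,0,0,0,0]]' >/dev/null; t
```

```text
[  1.8 -88.2] [ 4.7 -2.6 -1.9] [-0.274 -0.809 -0.011] 25.000595720484853 0.9024681193548807 0.5243371054530144
[ -1.63 -91.63] [ 4.4 -1.8 -1.7] [-0.291 -0.724  0.047] 25.000354293733835 0.9623927612578167 0.59593565762043
```

```bash
t(){ python3 -c "
from h import *
s=arm.state();print(tool([.5575,-.2673,.13])[1],s['force'].round(1),s['wrist_torque'].round(3),s['joint_pos'][5],s['joint_torque'][5])"; }
t
python3 -m crank '[[1,0,0,0,0],[1,0,0,0,0],[1,0,0,0,0]]' >/dev/null; t
python3 - <<'E'
from h import *
# gap between the rails and jar seen from the top camera and scene
c=cap("top")
m,cs=blobs(c,(12,100,90),(30,255,255),(360,150,440,250),20)
for k in cs[:2]:
    u,r=cv2.minEnclosingCircle(k);print(u,r,ray(c,*u,.18),cv2.boundingRect(k))
s=cap("scene")
m,cs=blobs(s,(12,100,90),(30,255,255),(190,150,290,290),20)
for k in cs[:2]:
    u,r=cv2.minEnclosingCircle(k);print("scene",u,r,cv2.boundingRect(k),ray(s,*u,.18))
print("pred touching fixed",proj(s,[.5396-.148*.01,-.1432+.989*.01,.18]),proj(s,[.5387,-.1372,.18]))
def fit(P,n):
    P=np.array(P);vx,vy,x,y=cv2.fitLine(P.astype(np.float32),cv2.DIST_HUBER,0,.001,.001).ravel()
    print(n,np.degrees(np.arctan2(vy,vx)).round(2),"y at x=.45: %.4f"%(y+(.45-x)*vy/vx))
w=cap("wrist");H=w["hsv"].astype(int)
for v in range(20,220,20):
    g=np.flatnonzero((H[v,:,0]>=60)&(H[v,:,0]<=90)&(H[v,:,1]>80));g=g[g<300]
    if len(g):print(v,g[0],g[-1],len(g),[ (int(a),int(b)) for a,b in zip(g[:-1],g[1:]) if b-a>3])
E
```

```text
[ -1.63 -91.63] [ 4.4 -1.8 -1.7] [-0.291 -0.724  0.047] 0.9623927612578167 0.59593565762043
[ -1.54 -91.54] [ 4.7 -2.7 -2.8] [-0.288 -0.818  0.063] 0.9608626998920987 0.07643682416528463
(403.8636474609375, 203.86363220214844) 12.821979522705078 [ 0.53304476 -0.13352882  0.18      ] (392, 192, 25, 25)
scene (227.0, 191.5) 11.280613899230957 (216, 184, 23, 17) [ 0.53639375 -0.13288812  0.18      ]
pred touching fixed [226.89356415 191.961173  ] [225.39665954 192.36030105]
20 0 166 115 [(58, 111)]
40 0 171 121 [(65, 117)]
60 0 177 127 [(71, 123)]
80 0 182 133 [(78, 129)]
100 7 187 132 [(85, 135)]
120 15 192 129 [(92, 142)]
140 23 197 126 [(98, 148)]
160 31 202 124 [(105, 154)]
180 39 208 123 [(112, 160)]
200 47 214 121 [(119, 166)]
```

```bash
cat > gap.py <<'E'
from h import *
w=cap("wrist");H=w["hsv"].astype(int);P=[]
for v in range(10,215,5):
    g=np.flatnonzero((H[v,:,0]>=60)&(H[v,:,0]<=90)&(H[v,:,1]>80));g=g[g<300]
    j=[i for i in range(len(g)-1) if g[i+1]-g[i]>20]
    if j:P.append(ray(w,g[j[0]]+1,v,.122)[:2])
P=np.array(P);vx,vy,x,y=cv2.fitLine(P.astype(np.float32),cv2.DIST_HUBER,0,.001,.001).ravel();s=np.sign(vx)
n=np.array([-.148,.989]);ly=(P-[.54,-.1027])@n
print(len(P),"heading",np.degrees(np.arctan2(vy*s,vx*s)),"gap mm",-1000*np.median(ly),"-> reading",(80+1000*np.median(ly))/20*2*np.pi, "spread",np.ptp(ly))
s=arm.state();print(tool([.5575,-.2673,.13])[1],s['force'].round(1),s['wrist_torque'].round(3),s['joint_pos'][5],s['joint_torque'][5],s['grasp_force'])
E
python3 gap.py
```

```text
41 heading 8.291436 gap mm 60.52856044964637 -> reading 6.117133144620871 spread 0.01587627395756514
[ -1.54 -91.54] [ 5.1 -2.5 -1.2] [-0.25  -0.739  0.047] 0.9608806533417205 0.07648560684174299 24.999705464579165
```

```bash
t(){ python3 -c "
from h import *
s=arm.state();print(tool([.5575,-.2673,.13])[1],s['force'].round(1),s['wrist_torque'].round(3),s['joint_pos'][5].round(4),s['joint_torque'][5].round(3),s['finger_gap'])"; }
python3 -m crank '[[1,0,0,0,0.06],[1,0,0,0,0],[1,0,0,0,0]]' >/dev/null; t
python3 -m crank '[[1,0,0,0,0.06],[1,0,0,0,0],[1,0,0,0,0]]' >/dev/null; t
python3 -m crank '[[1,0,0,0,0.06],[1,0,0,0,0],[1,0,0,0,0]]' >/dev/null; t
```

```text
[ -4.97 -94.97] [ 4.7 -2.4 -0.2] [-0.26  -0.73   0.165] 1.0208 0.202 0.009720465013194726
[ -8.4 -98.4] [ 3.9 -1.8 -2.2] [-0.312 -0.732  0.208] 1.0806 0.315 0.009893175292371182
[ -11.83 -101.83] [ 4.3 -1.9 -0.1] [-0.337 -0.742  0.328] 1.1405 0.406 0.009853869094595066
```

The torque now climbs steadily, 0.08 → 0.20 → 0.32 → 0.41 N m. The jar is nipped, and the reading is about 6.55–6.6 rad. I'll back off about 1.82 rad to reach roughly 4.75.

```bash
python3 -m crank '[[1,0,0,0,-0.07],[1,0,0,0,-0.14],[1,0,0,0,-0.14],[1,0,0,0,-0.14],[1,0,0,0,-0.14],[1,0,0,0,-0.14],[1,0,0,0,-0.14],[1,0,0,0,-0.14],[1,0,0,0,-0.14],[1,0,0,0,-0.14],[1,0,0,0,-0.14],[1,0,0,0,-0.14],[1,0,0,0,-0.14],[1,0,0,0,-0.07],[1,0,0,0,0],[1,0,0,0,0]]' 25
python3 gap.py
python3 - <<'E'
from h import *
# wing bar direction seen beyond the fingers (red pixels, top at .182), and jar
w=cap("wrist");H=w["hsv"]
m=cv2.inRange(H,np.array((0,150,60)),np.array((8,255,255)));k=np.zeros_like(m);k[150:241,250:400]=255;m&=k
ys,xs=np.nonzero(m);print("red u mean",xs.mean(),"v",ys.min(),ys.max(),[xs[ys==v].mean().round(1) for v in range(ys.min(),ys.max(),8)])
s=cap("scene")
m,cs=blobs(s,(12,100,90),(30,255,255),(190,150,290,290),20)
u,r=cv2.minEnclosingCircle(cs[0]);print("scene",u,r,cv2.boundingRect(cs[0]),ray(s,*u,.18))
w0=w
E
```

```text
t: 26.35
eef_pos: [0.5582, -0.2667, 0.1306]
orientation: [-2.178, -2.264, 0.0]
force: [3.2, -1.1, 0.7]
finger_gap: 0.0098
grasp_force: 25.0
5 heading -81.43247 gap mm 87.99151224227647 -> reading -2.5106076151408656 spread 0.01008741768784556
[92.21  2.21] [2.  0.1 1.3] [-0.134 -0.414  0.059] -0.6752107529942399 0.027785198763012886 24.999948972836137
red u mean 317.30739299610894 v 208 240 [np.float64(316.0), np.float64(nan), np.float64(315.6), np.float64(318.0)]
scene (227.0, 192.5) 11.280613899230957 (216, 184, 23, 17) [ 0.54028157 -0.13322273  0.18      ]<stdin>:5: RuntimeWarning: Mean of empty slice.
  ret = ret.dtype.type(ret / rcount)
```

```bash
python3 -m crank '[[1,0,0,0,-0.05],[1,0,0,0,0],[1,0,0,0,0],[1,0,0,0,0],[1,0,0,0,0]]' 25 && python3 -c "
from rig import arm
s=arm.state();print(s['qvel'].round(4),s['grasp_force'],s['wrist_torque']);print(arm.close_job())"
```

```text
t: 27.0
eef_pos: [0.5582, -0.2667, 0.1306]
orientation: [-2.121, -2.317, 0.0]
force: [1.2, -1.3, 1.3]
finger_gap: 0.0097
grasp_force: 25.0
[-0.0018 -0.0006  0.      0.0007  0.0005 -0.0014] 25.000207386910915 [-0.13425095 -0.2417633   0.04014488]
the job is handed in; nothing more can be done
None
```

I handed the job in at 27 s with no verdict returned: the gold jar stands let go between the rails, it was nipped (turning torque rose to about 0.4 N m), and the thumbscrew is backed off to about 4.7–4.8 rad and still gripped at 25 N, though I didn't confirm that final angle from the rail gap.

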